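Load the wood moisture tester and click its lid shut

ROBOT

A 7-joint arm with a two-finger parallel gripper is mounted at the origin on the work surface. World frame = base frame: x ahead of the robot, y to its left, z up, the work surface at z = 0. Lengths are in m, angles in degrees, forces in N, time in s.
With the tool pointing down it reaches from about 0.4 to 0.9 m from the base axis. Payload 5.6 kg.
Tool frame: the origin (TCP) lies at the very end of the fingers, on their centre line; the grasp point (between the pads) lies 19 mm behind it; x points along the fingers, y is the direction in which the jaws open and shut, and the axes are right-handed (so a half turn about x gives the same grasp; the last joint's range is limited). The gripper opens to 92 mm and grips with 3 to 60 N. Pads are 20 mm wide; open, the fingers measure 128 mm over their backs; the gripper's body (75 mm by 189 mm) begins 69 mm behind the grasp point.
Start: joints at [65.489, 26.786, -0.665, 91.828, 0.344, 61.387, -3.226], TCP at [0.244, -0.602, 0.215] pointing down, gripper open.
Joint ranges: [-144.91, 144.91], [-17.63, 115.5], [-89.93, 88.59], [15.96, 139.68], [-74.01, 254.01], [8.47, 105.57], [-167.45, 167.45]. Speed limits (degrees/s): [147.25, 147.25, 180, 180, 180, 180, 180].

INTERFACE

Orientations are given as [roll, pitch, yaw] about the fixed x, y, z axes, in that order (R = Rz(yaw) Ry(pitch) Rx(roll)).
In Python, from station import bot gives the robot as it stands.
- The arm moves only by the shell command python3 -m handwheel 'ROWS' [FORCE]. ROWS is JSON, a list that holds one entry, the list of rows, each a list of 5 numbers: the shift along the world's x, y, z in m, then the turn about the world's z in rad, then the gripper's target within -1 to 1 (shut at 1, half-way at 0, fully open at -1). In form: [[[x, y, z, roll, grip], ...]]. A call has 1 to 12 rows; each row is the pose to reach, as a shift and turn from the pose commanded when the call began; what a row does not reach only later rows make up. A row lasts 1/10 s, in which the tool goes at most 50 mm and 8.59 degrees, less where a joint would pass 70% of its speed; a pose out of reach is approached as far as the arm can. A call with a gripper value outside its range is refused whole. The fingers move at their own pace and stop on an object; FORCE is the grip in N (left out, the last holds). Time passes only in rows, so rows that repeat a pose let the fingers close. It gives the time, the measured TCP pose, the force and the opening at its end, in the units of the state.
- bot.sense(): the state, without advancing time (a new reading comes with each control period).
- bot.capture(name): name is "scene" or "top" or "wrist"; returns the picture (420x560x3 uint8, red, green, blue); there is no depth.
- bot.camera_params(name): a dict with "mtx" (3x3 intrinsics, pixels), "rvec" (rotation vector, rad) and "tvec" (3), from world to camera coordinates, as OpenCV has them. Camera axes: x right, y down, z forward; pixel columns grow to the right and rows downward; lengths in m; the calibration is good to about 2 mm. The wrist camera is an equidistant fisheye: a pixel r from the principal point sees the ray r / f radians off the axis. A picture is of the moment at which its call begins: read the wrist's pose just before it. camera_params takes no time and is no camera call; for the wrist camera it gives the pose at the moment of the call.
- bot.close_job(): hands the job in, once; it reports no verdict.
Trained networks look in the newest picture that a camera, given by its name, has taken for a name from the list of things; names that differ only in an ending like _2 or _b are one class to them, and where a whole thing is asked for, a point or a joint stands for the part that bears it (a point fixed in the world has none). Each returns a list of dicts, best first, with "confidence" (0 to 1); they miss things now and then, are a little off and sometimes report something else, mostly with a low value. They report only what shows in the picture. A call takes as long as a camera call. They do not tell look-alikes from the thing itself.
- bot.search_frame(camera, label): "extent" ([centre column, centre row, width, height] in pixels, round what is visible of it).
- bot.outline_of(camera, label): "region" (420x560 bool, what is visible of it) and "extent" ([centre column, centre row, width, height] in pixels, round what is visible of it).
The state is a dict: "time": time; "joint_pos": joint angles; "qd": joint speeds; "joint_efforts": joint torques, N m; "ee_pos": TCP position; "eef_rot": TCP orientation; "ft_force": force on the tool from outside, world axes, zero at the start; "moment": the same for the moment, N m; "gripper_width": opening from 0.0 (shut) to 1.0 (fully open).
Only numpy, scipy, OpenCV 4.12 (cv2) and the standard library are available. Lean on these libraries where they do the work, as an engineer would, in place of code of your own. Each camera call takes 0.05 s, during which the arm holds its last target. There are 200 camera calls.

TASK

Take the dark briquette with the blue band from the sample board, lower it gently into the deep well of the moisture tester until it rests on the pan inside, and let it go there. Then swing the tester's lid over and press it down past its catch so that it stays fully shut by itself. Don't drop or squash the briquette, don't force the lid harder than the catch needs, and leave the two pale briquettes and the other things on the bench alone.

Things in the scene. Friction and masses are not known exactly. Their poses are not given: they have to be found in the camera images.
- sample: the dark brown pressed-wood briquette with a blue band and a blue spot on top: rounded, upright, 44 mm diameter at mid height, 42 mm tall, flat foot and top 24 mm wide, about 60 g. Origin at the centre of its underside, z up. Stands on the sample board, in any of three places 100 mm apart
- pale1: a pale briquette of the same shape and size, standing on the board; must be left alone (origin: centre of underside)
- pale2: the other pale briquette, likewise
- board: flat wooden sample board, 110 x 320 x 12 mm, fixed; origin at the centre of its underside; it may stand left or right of the robot, with the tester on the other side
- tester: bench moisture tester, fixed: green block 200 (x) x 170 (y) x 98 mm high, with a black console 50 mm deep and 80 mm high behind it (+x of its frame). Origin at the centre of the green block's underside, front faces -x of its frame. The lid is hinged along the rear top edge; a steel spring catch in the middle of the front face, 9 mm below the top edge, clicks over a nose under the lid's front lip
- well (a point): centre of the mouth of the well, in the tester's top face, 98 mm above the bench; axes as the tester. The well is round, 112 mm across, with upright walls. At its bottom is a flat aluminium pan whose height is set differently each time: 50 to 68 mm below the mouth, not measured. It is a sprung weighing pan that gives about 1 mm per 2.5 N, up to 6 mm
- lid (a joint): lid angle in rad: 0 = fully shut, grows as it opens; starts at 1.6 to 1.85 (upright, leaning back a little). A lift spring and a stiff hinge keep it standing open, and push it up again to about 1 rad if let go before the catch has clicked. The catch begins to resist at about 0.065 and gives way at about 0.05; it takes roughly 12 N on the press patch, and the lid stops hard at 0
- lid_press (a point): centre of the orange press patch (36 x 60 mm), on the lid's outer (top) face, 175 mm from the hinge line; moves with the lid; axes: x towards the hinge, z out of the outer face. The white lid is 200 mm long, 168 mm wide, 12 mm thick, with a 50 mm wide lip 15 mm beyond its front edge
- lid_hinge (a point): middle of the lid's hinge line, 100 mm above the bench; the hinge turns about its y axis; axes move with the lid as those of lid_press. The lid's outer face lies 12 mm along z, its free edge 200 mm along -x
- meter: black handheld meter lying on the bench, 140 x 50 x 26 mm; bystander
- tape: roll of brown packing tape lying flat, 104 mm across, 48 mm high; bystander
- mallet: hammer lying on the bench; bystander
- mug: blue mug, 80 mm across, 95 mm high; bystander
- log: short piece of split firewood, 140 mm long; bystander
Things that resemble listed ones, but are neither listed nor needed, are in the scene too. What is shaped like the sample but purple or red is not meant.

How it is judged:
By the outcome, as a careful person would: the job done as asked, in the order asked, and still so for the second after the job is handed in, with the robot touching nothing.
It also fails if it takes over 72 s, if anything falls off the work surface, if the arm or the gripper's body presses on something with over 40 N, if the wrist force passes 120 N, or if a joint passes its speed limit or range.

## Working session

There is one attempt and no reset: what is moved stays moved. The work goes in short steps, Python scripts to look and compute and a shell command to move; the robot and the scene stay as the last step left them, time stands still between calls to the robot, and variables do not carry over. Pictures are saved under pics/ and viewed, about 8 in all and at most 12, crops included, and the job is handed in when it is done.

```bash
mkdir -p pics; ls; python3 - <<'E'
from station import bot
import cv2,numpy as np
s=bot.sense(); print({k:np.round(v,3).tolist() for k,v in s.items()})
ims=[]
for c in ["scene","top"]:
    im=bot.capture(c); cv2.imwrite(f"pics/{c}0.png",im[...,::-1])
    p=bot.camera_params(c); print(c,{k:np.round(v,3).tolist() for k,v in p.items()})
    for l in ["sample","tester","board","lid","lid_press"]:
        print(c,l,[(np.round(d["extent"]).tolist(),round(d["confidence"],2)) for d in bot.search_frame(c,l)])
E
```

```text
pics
{'time': 0.0, 'joint_pos': [65.489, 26.837, -0.664, 91.879, 0.345, 61.387, -3.226], 'qd': [0.014, 0.024, -0.082, -0.052, 0.016, 0.017, -0.032], 'joint_efforts': [0.001, -52.057, -0.013, -24.375, -0.057, 0.017, 0.0], 'ee_pos': [0.244, -0.602, 0.214], 'eef_rot': [-85.322, 89.899, 116.721], 'ft_force': [0.638, 0.287, -0.118], 'moment': [-0.033, 0.031, 0.001], 'gripper_width': 1.002}
scene {'mtx': [[541.626, 0.0, 277.909], [0.0, 541.626, 205.946], [0.0, 0.0, 1.0]], 'rvec': [1.762, 1.592, -0.724], 'tvec': [-0.102, -0.304, 2.111]}
scene sample [([237.0, 243.0, 14.0, 14.0], 0.78), ([258.0, 207.0, 16.0, 18.0], 0.65), ([219.0, 212.0, 9.0, 17.0], 0.46), ([210.0, 244.0, 14.0, 18.0], 0.44)]
scene tester [([341.0, 188.0, 76.0, 96.0], 0.61)]
scene board [([187.0, 218.0, 107.0, 26.0], 0.76)]
scene lid [([342.0, 168.0, 64.0, 62.0], 0.73), ([341.0, 187.0, 73.0, 95.0], 0.51)]
scene lid_press [([344.0, 169.0, 65.0, 60.0], 0.86)]
top {'mtx': [[446.759, 0.0, 286.505], [0.0, 446.759, 212.034], [0.0, 0.0, 1.0]], 'rvec': [2.145, -2.155, 0.138], 'tvec': [0.035, 0.594, 1.722]}
top sample [([257.0, 166.0, 37.0, 38.0], 0.62), ([332.0, 227.0, 7.0, 16.0], 0.6), ([338.0, 202.0, 11.0, 10.0], 0.57), ([299.0, 239.0, 11.0, 13.0], 0.45)]
top tester [([236.0, 233.0, 53.0, 81.0], 0.85)]
top board [([355.0, 233.0, 82.0, 44.0], 0.69)]
top lid [([236.0, 209.0, 49.0, 20.0], 0.89)]
top lid_press [([427.0, 230.0, 17.0, 35.0], 0.56)]
```

```bash
python3 - <<'E'
import cv2,numpy as np
a=cv2.imread("pics/scene0.png");b=cv2.imread("pics/top0.png")
cv2.imwrite("pics/v1.png",cv2.resize(a[100:310,130:410],(800,600),interpolation=cv2.INTER_CUBIC))
cv2.imwrite("pics/v2.png",cv2.resize(b[120:330,190:470],(800,600),interpolation=cv2.INTER_CUBIC))
E
```

```text
(no output)
```

View pics/v1.png

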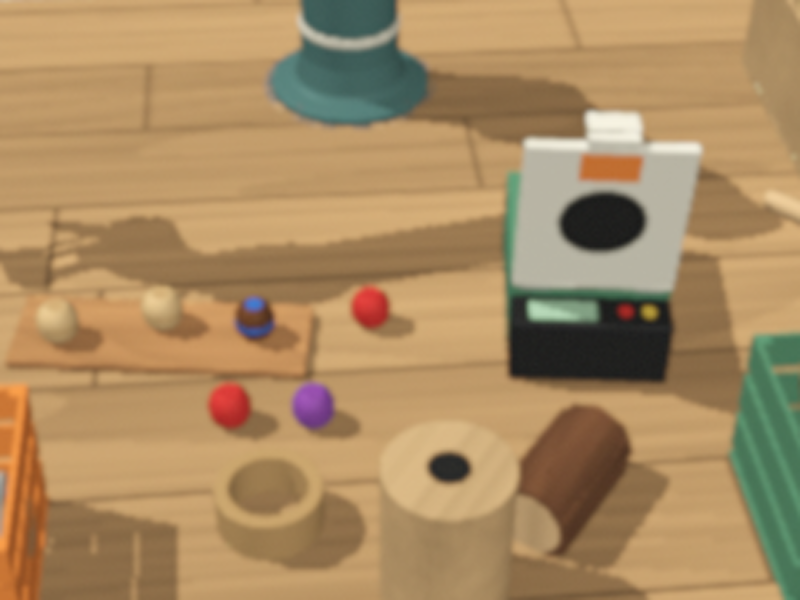

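View pics/v2.png

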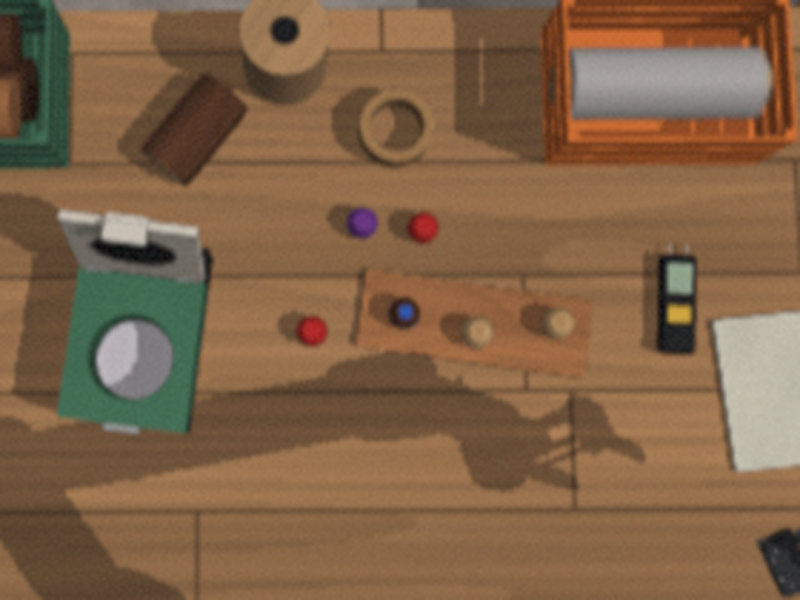

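Candidates (full top image): dark with blue spot (332,229), purple (317,198), red (338,200) and (299,236), pale (358,236) and (386,233). By the description I choose (332,229), which is (219,211) in the scene view. The tester is on the left with its lid up, and its front faces the robot.

```bash
cat > h.py <<'E'
from station import bot
import cv2,numpy as np
def ray(c,px,p=None):
    p=p or bot.camera_params(c); K=np.array(p["mtx"]);R=cv2.Rodrigues(np.array(p["rvec"],float))[0];t=np.array(p["tvec"],float).ravel()
    u=(np.array(px,float)-K[:2,2])/np.array([K[0,0],K[1,1]])
    if c=="wrist":
        r=np.hypot(*u); d=np.array([*(u/r*np.sin(r) if r>1e-9 else u),np.cos(r)])
    else: d=np.array([*u,1.])
    return -R.T@t, R.T@d
def atz(c,px,z,p=None):
    o,d=ray(c,px,p); return o+d*(z-o[2])/d[2]
def proj(c,X,p=None):
    p=p or bot.camera_params(c); K=np.array(p["mtx"]);R=cv2.Rodrigues(np.array(p["rvec"],float))[0];t=np.array(p["tvec"],float).ravel()
    x=R@np.array(X,float)+t
    if c=="wrist":
        r=np.hypot(x[0],x[1]); a=np.arctan2(r,x[2]); u=x[:2]/max(r,1e-9)*a
    else: u=x[:2]/x[2]
    return u*np.array([K[0,0],K[1,1]])+K[:2,2]
E
python3 - <<'E'
from h import *
b=cv2.imread("pics/top0.png"); a=cv2.imread("pics/scene0.png")
def blob(im,m,box):
    x0,y0,x1,y1=box; mm=np.zeros(m.shape,bool); mm[y0:y1,x0:x1]=m[y0:y1,x0:x1]; ys,xs=np.nonzero(mm); return xs.mean(),ys.mean(),mm.sum()
f=lambda im:(im[...,0].astype(int)-im[...,2]>40)
r=blob(b,f(b),(322,220,342,240)); print("blue top",r,atz("top",r[:2],.054))
r=blob(a,f(a),(208,203,230,211)); print("blue scene",r,atz("scene",r[:2],.054))
C=lambda x,y:(190+x*.35,120+y*.35)
for n,q in dict(well=(134,359),FL=(60,415),FR=(188,432),RR=(208,283),RL=(80,270),catch=(122,429)).items(): print(n,atz("top",C(*q),.098).round(3))
for n,q in dict(b1=(368,270),b2=(592,300),b3=(582,376),b4=(357,345)).items(): print(n,atz("top",C(*q),.012).round(3))
# grey disc
m=(np.ptp(b.astype(int),axis=2)<25)&(b.min(2)>90); r=blob(b,m,(221,228,254,262)); ys,xs=np.nonzero(m[228:262,221:254]); print(r,xs.min()+221,xs.max()+221,ys.min()+228,ys.max()+228, atz("top",((xs.min()+xs.max())/2+221,(ys.min()+ys.max())/2+228),.098))
C2=lambda x,y:(130+x*.35,100+y*.35)
for n,q in dict(patch=(611,168)).items(): print(n,ray("scene",C2(*q)))
E
```

```text
blue top (np.float64(331.5), np.float64(228.77777777777777), np.int64(18)) [ 0.52548599 -0.14284916  0.054     ]
blue scene (np.float64(218.5), np.float64(206.0), np.int64(22)) [ 0.53079316 -0.14089937  0.054     ]
well [0.459 0.22  0.098]
FL [0.386 0.316 0.098]
FR [0.363 0.148 0.098]
RR [0.56  0.122 0.098]
RL [0.578 0.293 0.098]
catch [0.367 0.234 0.098]
b1 [ 0.587 -0.097  0.012]
b2 [ 0.543 -0.409  0.012]
b3 [ 0.438 -0.391  0.012]
b4 [ 0.482 -0.08   0.012]
(np.float64(236.56366723259762), np.float64(245.31239388794566), np.int64(589)) 223 250 232 259 [0.45968961 0.22115552 0.098     ]
patch (array([ 1.81595797, -0.12512703,  1.11602944]), array([-0.80509196,  0.22519329, -0.56878281]))
```

```bash
python3 - <<'E'
from h import *
from scipy.spatial.transform import Rotation as Ro
s=bot.sense(); R=Ro.from_euler("xyz",s["eef_rot"],degrees=True).as_matrix(); print(R.round(3))
y=R[:,1]; print("jaw dir deg",np.degrees(np.arctan2(y[1],y[0])))
p=bot.camera_params("wrist");print(p); o,_=ray("wrist",(280,210)); print("cam pos in tool",R.T@(o-s["ee_pos"]))
for n,q in dict(red1=(312,330),red2=(424,227),pur=(362,221),pale=(479,332)).items(): print(n,atz("top",(190+q[0]*.35,120+q[1]*.35),.04).round(3))
E
```

```text
[[-0.     0.375 -0.927]
 [-0.    -0.927 -0.375]
 [-1.     0.     0.   ]]
jaw dir deg -67.95696731807315
{'mtx': array([[325.1922621 ,   0.        , 282.29674257],
       [  0.        , 325.1922621 , 209.29180878],
       [  0.        ,   0.        ,   1.        ]]), 'rvec': array([-2.39156477,  1.61043217,  0.2420451 ]), 'tvec': array([-0.6500922 , -0.03326787,  0.39139301])}
cam pos in tool [-0.16958258 -0.00020257 -0.0841194 ]
red1 [ 0.501 -0.017  0.04 ]
red2 [ 0.643 -0.174  0.04 ]
pur [ 0.652 -0.088  0.04 ]
pale [ 0.497 -0.246  0.04 ]
```

```bash
python3 -m handwheel '[[[0.283,0.46,0,1.75,-0.52],[0.283,0.46,0,1.75,-0.52],[0.283,0.46,0,1.75,-0.52],[0.283,0.46,0,1.75,-0.52],[0.283,0.46,0,1.75,-0.52],[0.283,0.46,0,1.75,-0.52],[0.283,0.46,0,1.75,-0.52],[0.283,0.46,0,1.75,-0.52],[0.283,0.46,0,1.75,-0.52],[0.283,0.46,0,1.75,-0.52],[0.283,0.46,0,1.75,-0.52],[0.283,0.46,0,1.75,-0.52]]]'
python3 -m handwheel '[[[0,0,0,0.87,-0.52],[0,0,0,0.87,-0.52],[0,0,0,0.87,-0.52],[0,0,0,0.87,-0.52],[0,0,0,0.87,-0.52],[0,0,0,0.87,-0.52],[0,0,0,0.87,-0.52],[0,0,0,0.87,-0.52]]]'
cat >look.py <<'E'
from h import *
import sys
from scipy.spatial.transform import Rotation as Ro
def state():
    s=bot.sense(); R=Ro.from_euler("xyz",s["eef_rot"],degrees=True).as_matrix(); y=R[:,1]
    print("t",round(s["time"],2),"tcp",np.round(s["ee_pos"],4),"jaw",round(np.degrees(np.arctan2(y[1],y[0])),1),"F",np.round(s["ft_force"],2),"w",round(s["gripper_width"],3),"tilt",R[2].round(3)); return s
E
python3 - <<'E'
from look import *
s=state(); print(np.round(s["joint_pos"]))
p=bot.camera_params("wrist"); im=bot.capture("wrist")[...,::-1]; cv2.imwrite("pics/w1.png",im)
m=(im[...,0].astype(int)-im[...,2]>40)&(im[...,0].astype(int)-im[...,1]>30)
n,l,st,c=cv2.connectedComponentsWithStats(m.astype(np.uint8))
for i in range(1,n):
    if st[i,4]>30: print(st[i],c[i].round(1),atz("wrist",c[i],.054,p).round(4))
print("expect",proj("wrist",(.527,-.142,.054),p))
E
```

```text
time: 1.8
ee_pos: [0.5297, -0.1358, 0.2153]
eef_rot: [102.5, 89.8, 45.7]
ft_force: [-0.5, -1.1, -0.1]
gripper_width: 0.76
time: 2.6
ee_pos: [0.5269, -0.1427, 0.2146]
eef_rot: [14.6, 90.0, 6.6]
ft_force: [-0.2, 0.2, -0.7]
gripper_width: 0.763
t 2.6 tcp [ 0.5269 -0.1427  0.2146] jaw 82.0 F [-0.21  0.17 -0.72] w 0.763 tilt [-1.  0.  0.]
[ 45.  23. -42. 104.  17.  59.  78.]
[274 185  18  17 238] [282.7 192.7] [ 0.5274 -0.142   0.054 ]
[327 276  18  18 188] [336.7 285.2] [ 0.6472 -0.0943  0.054 ]
expect [282.64909549 192.35565425]
```

View pics/w1.png

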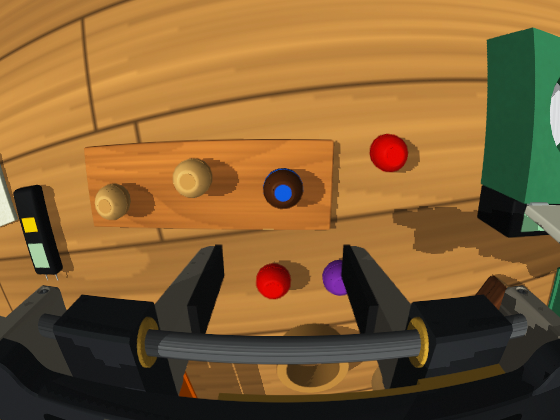

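The close crop shows the dark briquette with its blue spot at (283,193). The reds, purple and pales are all elsewhere, and the measured position is within 1 mm of the TCP. I'll descend and grip.

```bash
python3 -m handwheel '[[[0,0,-0.05,0,-0.52],[0,0,-0.10,0,-0.52],[0,0,-0.14,0,-0.52],[0,0,-0.165,0,-0.52],[0,0,-0.18,0,-0.52],[0,0,-0.19,0,-0.52],[0,0,-0.195,0,-0.52],[0,0,-0.199,0,-0.52],[0,0,-0.199,0,-0.52],[0,0,-0.199,0,-0.52]]]' 8
python3 -m handwheel '[[[0,0,0,0,0.3],[0,0,0,0,0.3],[0,0,0,0,0.3],[0,0,0,0,0.3],[0,0,0,0,0.3],[0,0,0,0,0.3],[0,0,0,0,0.3],[0,0,0,0,0.3]]]' 8
```

```text
time: 3.65
ee_pos: [0.5275, -0.1427, 0.0164]
eef_rot: [-12.5, 89.9, -20.4]
ft_force: [0.5, -0.6, 0.3]
gripper_width: 0.759
time: 4.45
ee_pos: [0.5271, -0.1426, 0.0158]
eef_rot: [-23.0, 90.0, -30.9]
ft_force: [-0.3, -0.9, 4.3]
gripper_width: 0.475
```

```bash
python3 -m handwheel '[[[0,0,0.01,0,0.3],[0,0,0.03,0,0.3],[0,0,0.07,0,0.3],[0,0,0.12,0,0.3],[0,0,0.16,0,0.3],[0,0,0.18,0,0.3],[0,0,0.18,0,0.3]]]' 8
python3 -m handwheel '[[[-0.008,0.04,0,0,0.3],[-0.016,0.085,0,0,0.3],[-0.025,0.13,0,0,0.3],[-0.033,0.175,0,0,0.3],[-0.041,0.22,0,0,0.3],[-0.05,0.265,0,0,0.3],[-0.058,0.31,0,0,0.3],[-0.064,0.345,0,0,0.3],[-0.068,0.363,0,0,0.3],[-0.068,0.363,0,0,0.3],[-0.068,0.363,0,0,0.3],[-0.068,0.363,0,0,0.3]]]'
python3 - <<'E'
from look import *
s=state(); p=bot.camera_params("wrist"); im=bot.capture("wrist")[...,::-1].copy(); cv2.imwrite("pics/w2raw.png",im)
t=np.linspace(0,2*np.pi,60); 
for a in t: cv2.circle(im,tuple(int(v) for v in proj("wrist",(.459+.056*np.cos(a),.2205+.056*np.sin(a),.098),p).round()),1,(0,0,255),-1)
cv2.imwrite("pics/w2.png",im)
E
```

```text
time: 5.15
ee_pos: [0.5287, -0.1427, 0.199]
eef_rot: [-13.7, 89.6, -21.5]
ft_force: [-0.8, -0.3, -1.2]
gripper_width: 0.472
time: 6.35
ee_pos: [0.4591, 0.2187, 0.1948]
eef_rot: [-126.4, 89.9, -134.4]
ft_force: [-0.2, 0.0, -0.8]
gripper_width: 0.473
t 6.35 tcp [0.4591 0.2187 0.1948] jaw 82.0 F [-0.16  0.03 -0.84] w 0.473 tilt [-1.    -0.001 -0.001]
```

View pics/w2.png

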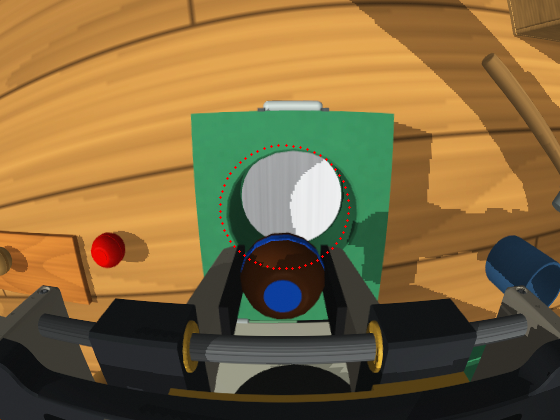

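```bash
python3 - <<'E'
from look import *
p=bot.camera_params("wrist"); im=cv2.imread("pics/w2raw.png")
print([atz("wrist",q,.098,p).round(4) for q in((192,114),(394,114),(265,102),(322,103))])
g=im[...,1].astype(int)
print("col190",g[195,205:365:3]); print(im[195,205:365:6].tolist()); print("up",im[120:165:2,290].tolist())
E
```

```text
[array([0.366 , 0.1564, 0.098 ]), array([0.3881, 0.3236, 0.098 ]), array([0.3666, 0.2178, 0.098 ]), array([0.3734, 0.2634, 0.098 ])]
col190 [148 151 149 148 149 148 148 146 117  61  52  51 107 163 161 163 166 164
 158 162 162 161 163 160 163 161 161 162 157 232 235 234 237 237 233 232
 237 235 232 235 237 236 236 236 240 239  42  82  80  79 132 143 144 145]
[[98, 148, 61], [98, 149, 61], [98, 149, 60], [97, 148, 59], [76, 117, 47], [33, 52, 21], [82, 107, 65], [164, 161, 160], [167, 166, 164], [160, 158, 157], [163, 162, 161], [165, 163, 162], [164, 163, 161], [162, 161, 159], [159, 157, 155], [236, 235, 233], [238, 237, 236], [234, 233, 232], [237, 237, 236], [233, 232, 231], [237, 237, 236], [237, 236, 235], [241, 240, 239], [26, 42, 17], [53, 80, 33], [86, 132, 54], [92, 144, 59]]
up [[98, 150, 59], [99, 150, 61], [98, 151, 62], [99, 150, 62], [99, 151, 60], [99, 151, 61], [100, 151, 62], [99, 151, 62], [98, 150, 62], [98, 152, 61], [99, 153, 61], [101, 153, 62], [102, 153, 64], [101, 152, 63], [97, 147, 62], [86, 118, 62], [164, 162, 160], [163, 162, 160], [163, 162, 161], [162, 161, 159], [163, 161, 159], [163, 161, 160], [163, 161, 160]]
```

```bash
python3 - <<'E'
from look import *
from scipy.optimize import least_squares
p=bot.camera_params("wrist"); im=cv2.imread("pics/w2raw.png").astype(int)
face=(abs(im-np.array([98,150,61])).max(2)<14)
pts=[]
for a in np.radians(np.arange(-200,21,5)):   # rays from inside out, first face pixel
    for r in np.arange(20,90,.5):
        q=np.array([290+r*np.cos(a),200+r*np.sin(a)]); i=q.round().astype(int)
        if face[i[1],i[0]] and face[(i+np.round(4*np.array([np.cos(a),np.sin(a)])).astype(int))[::-1][0],(i+np.round(4*np.array([np.cos(a),np.sin(a)])).astype(int))[0]]: pts.append(atz("wrist",q,.098,p)[:2]);break
pts=np.array(pts)
f=least_squares(lambda v:np.hypot(*(pts-v[:2]).T)-v[2],[.46,.22,.056],loss="soft_l1",f_scale=.001); print(len(pts),f.x.round(4),np.abs(f.fun).max())
f=least_squares(lambda v:np.hypot(*(pts-v[:2]).T)-.056,[.46,.22],loss="soft_l1",f_scale=.001); print(f.x.round(4))
E
```

```text
44 [0.4652 0.2271 0.0584] 0.0017689102303167295
[0.4623 0.2272]
```

```bash
python3 -m handwheel '[[[0.004,0.008,0,0,0.3],[0.004,0.008,-0.03,0,0.3],[0.004,0.008,-0.06,0,0.3],[0.004,0.008,-0.09,0,0.3],[0.004,0.008,-0.115,0,0.3],[0.004,0.008,-0.13,0,0.3],[0.004,0.008,-0.137,0,0.3],[0.004,0.008,-0.137,0,0.3],[0.004,0.008,-0.137,0,0.3],[0.004,0.008,-0.137,0,0.3]]]'
for i in 1 2; do python3 -m handwheel '[[[0,0,-0.002,0,0.3],[0,0,-0.002,0,0.3],[0,0,-0.002,0,0.3]]]'; done
```

```text
time: 7.4
ee_pos: [0.4637, 0.2289, 0.0597]
eef_rot: [28.6, 89.9, 20.7]
ft_force: [0.3, -0.1, -0.2]
gripper_width: 0.474
time: 7.7
ee_pos: [0.4631, 0.2284, 0.0568]
eef_rot: [6.3, 90.0, -1.5]
ft_force: [-0.4, 1.1, -0.4]
gripper_width: 0.474
time: 8.0
ee_pos: [0.4629, 0.2285, 0.0545]
eef_rot: [-160.0, 90.0, -167.8]
ft_force: [0.1, 1.0, -0.2]
gripper_width: 0.472
```

Force noise is about 1 N. I'll continue in 2 mm steps, one at a time.

```bash
python3 -m handwheel '[[[0,0,-0.002,0,0.3],[0,0,-0.002,0,0.3],[0,0,-0.002,0,0.3]]]'; python3 -m handwheel '[[[0,0,-0.002,0,0.3],[0,0,-0.002,0,0.3],[0,0,-0.002,0,0.3]]]'
```

```text
time: 8.3
ee_pos: [0.4629, 0.2285, 0.0525]
eef_rot: [-160.9, 90.0, -168.7]
ft_force: [0.3, -0.2, -0.8]
gripper_width: 0.474
time: 8.6
ee_pos: [0.4629, 0.2285, 0.0505]
eef_rot: [-174.5, 90.0, 177.6]
ft_force: [-0.3, -0.7, -1.0]
gripper_width: 0.472
```

```bash
python3 -m handwheel '[[[0,0,-0.002,0,0.3],[0,0,-0.002,0,0.3],[0,0,-0.002,0,0.3]]]'; python3 -m handwheel '[[[0,0,-0.002,0,0.3],[0,0,-0.002,0,0.3],[0,0,-0.002,0,0.3]]]'
```

```text
time: 8.9
ee_pos: [0.4629, 0.2285, 0.0485]
eef_rot: [-147.6, 90.0, -155.5]
ft_force: [0.3, 0.3, -0.4]
gripper_width: 0.474
time: 9.2
ee_pos: [0.4629, 0.2285, 0.0465]
eef_rot: [-144.6, 90.0, -152.4]
ft_force: [0.1, 0.2, -1.4]
gripper_width: 0.475
```

```bash
python3 -m handwheel '[[[0,0,-0.002,0,0.3],[0,0,-0.002,0,0.3],[0,0,-0.002,0,0.3]]]'; python3 -m handwheel '[[[0,0,-0.002,0,0.3],[0,0,-0.002,0,0.3],[0,0,-0.002,0,0.3]]]'
```

```text
time: 9.5
ee_pos: [0.4629, 0.2285, 0.0445]
eef_rot: [-154.8, 90.0, -162.6]
ft_force: [-0.3, 0.1, -0.6]
gripper_width: 0.474
time: 9.8
ee_pos: [0.4629, 0.2285, 0.0425]
eef_rot: [-156.0, 90.0, -163.8]
ft_force: [0.3, 0.4, -0.1]
gripper_width: 0.473
```

```bash
python3 -m handwheel '[[[0,0,-0.002,0,0.3],[0,0,-0.002,0,0.3],[0,0,-0.002,0,0.3]]]'
```

```text
time: 10.1
ee_pos: [0.4629, 0.2285, 0.0405]
eef_rot: [-160.7, 90.0, -168.5]
ft_force: [-0.2, 0.2, -0.2]
gripper_width: 0.47
```

```bash
python3 -m handwheel '[[[0,0,-0.002,0,0.3],[0,0,-0.002,0,0.3],[0,0,-0.002,0,0.3]]]'
```

```text
time: 10.4
ee_pos: [0.4629, 0.2285, 0.0385]
eef_rot: [-143.3, 90.0, -151.1]
ft_force: [0.4, 0.2, -0.0]
gripper_width: 0.471
```

```bash
python3 -m handwheel '[[[0,0,-0.001,0,0.3],[0,0,-0.001,0,0.3],[0,0,-0.001,0,0.3]]]'
```

```text
time: 10.7
ee_pos: [0.4629, 0.2285, 0.0376]
eef_rot: [90.2, 90.0, 82.3]
ft_force: [-0.3, -0.2, -0.5]
gripper_width: 0.474
```

```bash
python3 -m handwheel '[[[0,0,-0.0015,0,0.3],[0,0,-0.0015,0,0.3],[0,0,-0.0015,0,0.3]]]'
```

```text
time: 11.0
ee_pos: [0.4631, 0.2286, 0.0363]
eef_rot: [21.3, 90.0, 13.4]
ft_force: [0.1, -0.8, 1.1]
gripper_width: 0.473
```

```bash
python3 -m handwheel '[[[0,0,-0.0015,0,0.3],[0,0,-0.0015,0,0.3],[0,0,-0.0015,0,0.3]]]'
```

```text
time: 11.3
ee_pos: [0.4631, 0.2286, 0.0349]
eef_rot: [4.8, 90.0, -3.1]
ft_force: [-0.4, -0.6, 5.6]
gripper_width: 0.472
```

```bash
python3 - <<'E'
from look import *
im=bot.capture("wrist")[...,::-1]; cv2.imwrite("pics/w3.png",im); state()
E
```

```text
t 11.35 tcp [0.4631 0.2286 0.0349] jaw 82.2 F [-1.06 -1.67  5.29] w 0.473 tilt [-1.  0.  0.]
```

View pics/w3.png

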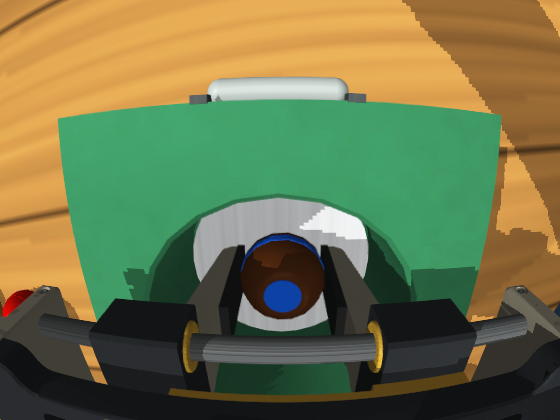

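Contact began near TCP z=0.0365, and the picture shows the briquette inside the well on the pan (283,285). I'll ease up 1.5 mm and open just enough for the finger backs to clear the wall.

```bash
python3 -m handwheel '[[[0,0,0.0015,0,0.3],[0,0,0.0015,0,0.3],[0,0,0.0015,0,0.3]]]' && python3 -m handwheel '[[[0,0,0,0,0],[0,0,0,0,-0.1],[0,0,0,0,-0.2],[0,0,0,0,-0.25],[0,0,0,0,-0.25],[0,0,0,0,-0.25]]]'
```

```text
time: 11.65
ee_pos: [0.4631, 0.2286, 0.0361]
eef_rot: [53.4, 90.0, 45.6]
ft_force: [0.9, -0.7, 2.7]
gripper_width: 0.47
time: 12.25
ee_pos: [0.4629, 0.2285, 0.036]
eef_rot: [-160.9, 90.0, -168.8]
ft_force: [-0.3, 0.1, 0.3]
gripper_width: 0.627
```

```bash
python3 -m handwheel '[[[0,0,0.01,0,-0.25],[0,0,0.03,0,-0.25],[0,0,0.06,0,-0.25],[0,0,0.1,0,-0.25],[0,0,0.15,0,-0.25],[0,0,0.2,0,-0.25],[0,0,0.25,0,0],[0,0,0.3,0,0.5],[0,0,0.34,0,1],[0,0,0.34,0,1],[0,0,0.34,0,1],[0,0,0.34,0,1]]]'
python3 - <<'E'
from look import *
s=state(); p=bot.camera_params("wrist"); im=bot.capture("wrist")[...,::-1]; cv2.imwrite("pics/w4.png",im); np.save("w4p.npy",p,allow_pickle=True)
b=bot.capture("scene")[...,::-1]; cv2.imwrite("pics/scene1.png",b)
# lid angle: scene-plane geometry: compare patch centre reprojection
h=np.array([.575,.214,.1]); ux=np.array([.991,-.131,0])
for th in np.arange(1.55,1.9,.05):
    d=-ux*np.cos(th)+np.array([0,0,np.sin(th)]); n=ux*np.sin(th)+np.array([0,0,np.cos(th)])
    print(round(th,2),"patch",(h+.175*d+.012*n).round(3),proj("scene",h+.175*d+.012*n).round(1),proj("top",h+.2*d+.012*n).round(1),"top edge",(h+.215*d).round(3))
for im,n in((cv2.imread("pics/scene0.png"),"s"),):
    m=(im[...,2]>170)&(im[...,0]<90)&(im[...,1]<130); ys,xs=np.nonzero(m[140:180,325:370]); print("patch px",xs.mean()+325,ys.mean()+140,len(xs))
E
```

```text
time: 13.45
ee_pos: [0.4622, 0.228, 0.375]
eef_rot: [-139.8, 89.9, -147.6]
ft_force: [0.9, 0.6, -0.1]
gripper_width: 0.127
t 13.45 tcp [0.4622 0.228  0.375 ] jaw 82.2 F [ 0.91  0.57 -0.08] w 0.127 tilt [-1.    -0.001 -0.002]
1.55 patch [0.583 0.213 0.275] [342.5 150. ] [232.3 205.3] top edge [0.571 0.215 0.315]
1.6 patch [0.592 0.212 0.275] [342.7 152. ] [232.8 202.5] top edge [0.581 0.213 0.315]
1.65 patch [0.601 0.211 0.274] [342.9 154.1] [233.2 199.6] top edge [0.592 0.212 0.314]
1.7 patch [0.609 0.209 0.272] [343.1 156.3] [233.7 196.8] top edge [0.602 0.21  0.313]
1.75 patch [0.618 0.208 0.27 ] [343.3 158.6] [234.2 194.1] top edge [0.613 0.209 0.312]
1.8 patch [0.626 0.207 0.268] [343.4 161.1] [234.7 191.5] top edge [0.623 0.208 0.309]
1.85 patch [0.634 0.206 0.265] [343.5 163.7] [235.2 188.9] top edge [0.634 0.206 0.307]
patch px 343.30817610062894 158.46540880503144 159
```

View pics/w4.png

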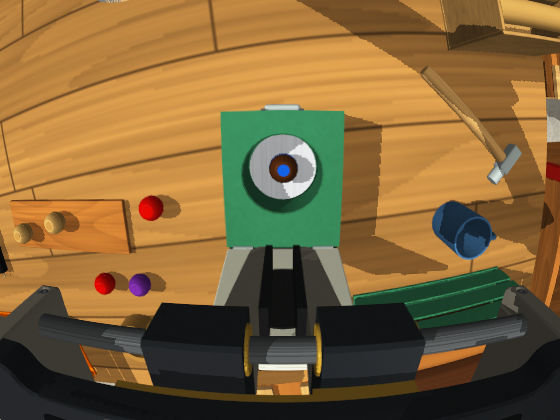

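The picture shows the briquette upright and centred on the pan (283,170), with the bench otherwise unchanged. The lid is at about 1.75 rad. I'll check the tall things behind the tester before passing over.

```bash
python3 - <<'E'
from look import *
def tri(a,b):
    o1,d1=ray("scene",a);o2,d2=ray("top",b); A=np.stack([d1,-d2],1); k=np.linalg.lstsq(A,o2-o1,rcond=None)[0]; return ((o1+k[0]*d1+o2+k[1]*d2)/2).round(3)
print("stump",tri((287.5,263),(290,130.5)),"crate",tri((394,219),(214,177)),"log near end",tri((333,244),(262,156)))
E
python3 -m handwheel '[[[0.03,-0.005,0,0,1],[0.075,-0.01,0,0,1],[0.125,-0.015,0,0,1],[0.17,-0.02,0,0,1],[0.21,-0.025,0,0,1],[0.228,-0.028,0,0,1],[0.228,-0.028,0,0,1],[0.228,-0.028,0,0,1]]]'
```

```text
stump [0.889 0.02  0.156] crate [0.722 0.324 0.13 ] log near end [0.802 0.14  0.127]
time: 14.35
ee_pos: [0.69, 0.2012, 0.3745]
eef_rot: [-174.7, 89.8, 177.6]
ft_force: [-0.5, 0.8, 0.7]
gripper_width: 0.008
```

```bash
python3 -m handwheel '[[[0,0,-0.03,0,1],[0,0,-0.07,0,1],[0,0,-0.11,0,1],[0,0,-0.13,0,1],[0,0,-0.13,0,1]]]'
python3 - <<'E'
from look import *
s=state(); c=s["ee_pos"]
for th,r in ((1.7,.147),(1.5,.15),(1.35,.153),(1.2,.156),(1.05,.16),(.9,.163),(.75,.166),(.6,.169),(.45,.171),(.35,.173),(.25,.174),(.17,.175),(.12,.175),(.09,.175),(.06,.175),(0,.175)):
    u=-r*np.cos(th)+.012*np.sin(th)+.010*np.sin(th); X=np.array([.575+.991*u,.214-.131*u,.1+r*np.sin(th)+.012*np.cos(th)]); print(th,X.round(3),"rel",(X-c).round(3))
E
```

```text
time: 14.85
ee_pos: [0.688, 0.2, 0.243]
eef_rot: [-150.3, 89.6, -158.1]
ft_force: [1.0, 0.2, 0.4]
gripper_width: 0.005
t 14.85 tcp [0.688 0.2   0.243] jaw 82.3 F [0.99 0.21 0.39] w 0.005 tilt [-1.    -0.003 -0.005]
1.7 [0.615 0.209 0.244] rel [-0.073  0.009  0.001]
1.5 [0.586 0.213 0.25 ] rel [-0.102  0.013  0.008]
1.35 [0.563 0.216 0.252] rel [-0.125  0.016  0.009]
1.2 [0.539 0.219 0.25 ] rel [-0.149  0.019  0.007]
1.05 [0.515 0.222 0.245] rel [-0.173  0.022  0.002]
0.9 [0.492 0.225 0.235] rel [-0.196  0.025 -0.008]
0.75 [0.469 0.228 0.222] rel [-0.219  0.028 -0.021]
0.6 [0.449 0.231 0.205] rel [-0.239  0.031 -0.038]
0.45 [0.432 0.233 0.185] rel [-0.256  0.033 -0.058]
0.35 [0.421 0.234 0.171] rel [-0.267  0.034 -0.072]
0.25 [0.413 0.235 0.155] rel [-0.275  0.035 -0.088]
0.17 [0.408 0.236 0.141] rel [-0.28   0.036 -0.102]
0.12 [0.405 0.236 0.133] rel [-0.283  0.036 -0.11 ]
0.09 [0.404 0.237 0.128] rel [-0.284  0.037 -0.115]
0.06 [0.403 0.237 0.122] rel [-0.285  0.037 -0.12 ]
0 [0.402 0.237 0.112] rel [-0.286  0.037 -0.131]
```

```bash
python3 -m handwheel '[[[-0.025,0.003,0,0,1],[-0.05,0.006,0,0,1],[-0.073,0.009,0.001,0,1],[-0.088,0.011,0.004,0,1],[-0.102,0.013,0.008,0,1],[-0.114,0.015,0.009,0,1],[-0.125,0.016,0.009,0,1],[-0.137,0.018,0.008,0,1],[-0.149,0.019,0.007,0,1],[-0.149,0.019,0.007,0,1]]]'
python3 - <<'E'
from look import *
state()
b=bot.capture("scene")[...,::-1]; cv2.imwrite("pics/scene2.png",cv2.resize(b[110:260,260:460],(800,600),interpolation=cv2.INTER_CUBIC))
E
```

```text
time: 15.85
ee_pos: [0.54, 0.2198, 0.2529]
eef_rot: [-139.5, 89.9, -147.3]
ft_force: [0.1, 0.4, -0.2]
gripper_width: 0.003
t 15.85 tcp [0.54   0.2198 0.2529] jaw 82.3 F [ 0.1   0.37 -0.24] w 0.003 tilt [-1.    -0.001 -0.001]
```

View pics/scene2.png

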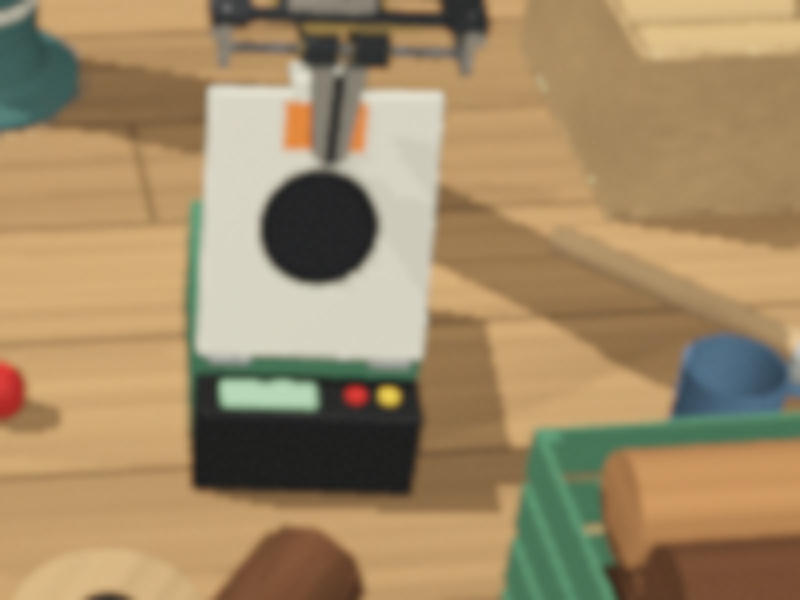

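The lid is being pushed over, with the fingertips on the outer face near the patch at (330,160). I'll continue along the arc.

```bash
python3 -m handwheel '[[[-0.012,0.001,-0.003,0,1],[-0.024,0.002,-0.006,0,1],[-0.047,0.004,-0.016,0,1],[-0.07,0.007,-0.029,0,1],[-0.09,0.009,-0.046,0,1],[-0.107,0.012,-0.066,0,1],[-0.118,0.013,-0.08,0,1],[-0.126,0.014,-0.096,0,1],[-0.131,0.015,-0.108,0,1],[-0.131,0.015,-0.108,0,1],[-0.131,0.015,-0.108,0,1]]]'
```

```text
time: 17.0
ee_pos: [0.4105, 0.2345, 0.1451]
eef_rot: [-155.6, 89.9, -163.4]
ft_force: [-0.1, -0.4, 1.9]
gripper_width: 0.006
```

```bash
python3 -m handwheel '[[[-0.003,0.001,-0.005,0,1],[-0.006,0.001,-0.01,0,1],[-0.006,0.001,-0.014,0,1],[-0.006,0.001,-0.018,0,1],[-0.006,0.001,-0.018,0,1],[-0.006,0.001,-0.018,0,1]]]'; python3 -m handwheel '[[[0,0,-0.002,0,1],[0,0,-0.002,0,1],[0,0,-0.002,0,1]]]'
```

```text
time: 17.6
ee_pos: [0.4046, 0.2355, 0.1269]
eef_rot: [-155.9, 90.0, -163.7]
ft_force: [-0.7, 0.0, 0.8]
gripper_width: 0.006
time: 17.9
ee_pos: [0.4049, 0.2354, 0.125]
eef_rot: [-114.6, 90.0, -122.5]
ft_force: [-0.6, -1.0, 1.6]
gripper_width: 0.004
```

```bash
python3 -m handwheel '[[[0,0,-0.001,0,1],[0,0,-0.001,0,1],[0,0,-0.001,0,1]]]';python3 -m handwheel '[[[0,0,-0.001,0,1],[0,0,-0.001,0,1],[0,0,-0.001,0,1]]]'
```

```text
time: 18.2
ee_pos: [0.405, 0.2354, 0.124]
eef_rot: [-78.2, 90.0, -86.1]
ft_force: [-1.1, 0.2, 0.2]
gripper_width: 0.005
time: 18.5
ee_pos: [0.405, 0.2354, 0.1235]
eef_rot: [-65.0, 90.0, -72.8]
ft_force: [-1.4, -0.8, 7.6]
gripper_width: 0.004
```

```bash
python3 -m handwheel '[[[0,0,-0.001,0,1],[0,0,-0.001,0,1],[0,0,-0.001,0,1]]]';python3 -m handwheel '[[[0,0,-0.001,0,1],[0,0,-0.001,0,1],[0,0,-0.001,0,1]]]'
```

```text
time: 18.8
ee_pos: [0.4049, 0.2355, 0.123]
eef_rot: [-64.9, 89.9, -72.8]
ft_force: [-4.5, -2.7, 13.0]
gripper_width: 0.003
time: 19.1
ee_pos: [0.4048, 0.2355, 0.1221]
eef_rot: [-69.8, 89.9, -77.6]
ft_force: [-4.2, -2.3, 15.1]
gripper_width: 0.004
```

```bash
python3 -m handwheel '[[[0,0,-0.001,0,1],[0,0,-0.001,0,1],[0,0,-0.001,0,1]]]'
```

```text
time: 19.4
ee_pos: [0.4047, 0.2355, 0.1212]
eef_rot: [-75.3, 89.9, -83.2]
ft_force: [-5.3, -3.2, 16.5]
gripper_width: 0.004
```

```bash
python3 -m handwheel '[[[0,0,-0.001,0,1],[0,0,-0.001,0,1],[0,0,-0.001,0,1]]]'
```

```text
time: 19.7
ee_pos: [0.4046, 0.2355, 0.12]
eef_rot: [-86.2, 89.9, -94.0]
ft_force: [-4.6, -1.5, 13.7]
gripper_width: 0.003
```

```bash
python3 -m handwheel '[[[0,0,-0.001,0,1],[0,0,-0.002,0,1],[0,0,-0.002,0,1]]]'
```

```text
time: 20.0
ee_pos: [0.4043, 0.2355, 0.1175]
eef_rot: [-117.8, 89.9, -125.6]
ft_force: [-4.0, -0.4, 10.2]
gripper_width: 0.0
```

```bash
python3 -m handwheel '[[[0,0,-0.001,0,1],[0,0,-0.002,0,1],[0,0,-0.002,0,1]]]'
```

```text
time: 20.3
ee_pos: [0.4045, 0.2355, 0.1151]
eef_rot: [-141.3, 90.0, -149.1]
ft_force: [-1.4, 0.7, 2.0]
gripper_width: 0.002
```

```bash
python3 -m handwheel '[[[0,0,-0.001,0,1],[0,0,-0.001,0,1],[0,0,-0.001,0,1]]]'
```

```text
time: 20.6
ee_pos: [0.4054, 0.2354, 0.114]
eef_rot: [24.1, 90.0, 16.3]
ft_force: [-0.3, -0.5, 0.4]
gripper_width: 0.006
```

```bash
python3 -m handwheel '[[[0,0,-0.001,0,1],[0,0,-0.001,0,1],[0,0,-0.001,0,1]]]'
```

```text
time: 20.9
ee_pos: [0.4051, 0.2354, 0.113]
eef_rot: [41.7, 90.0, 33.8]
ft_force: [0.7, -0.0, 0.3]
gripper_width: 0.005
```

```bash
python3 -m handwheel '[[[0,0,-0.001,0,1],[0,0,-0.001,0,1],[0,0,-0.001,0,1]]]'
```

```text
time: 21.2
ee_pos: [0.4051, 0.2354, 0.1123]
eef_rot: [-34.4, 90.0, -42.2]
ft_force: [-1.5, -1.9, 4.5]
gripper_width: 0.007
```

The force fell away after the click and rose again only at z=0.112, which is the hard stop. I'll retreat straight up and check.

```bash
python3 -m handwheel '[[[0,0,0.01,0,1],[0,0,0.03,0,1],[0,0,0.07,0,1],[0,0,0.11,0,1],[0,0,0.15,0,1],[0,0,0.19,0,1],[0,0,0.2,0,1],[0,0,0.2,0,1],[0,0,0.2,0,1],[0,0,0.2,0,1]]]'
python3 - <<'E'
from look import *
state(); p=bot.camera_params("wrist"); w=bot.capture("wrist")[...,::-1]; b=bot.capture("scene")[...,::-1]; bb=cv2.resize(b[110:310,130:410],(560,400))
cv2.imwrite("pics/fin.png",np.hstack([cv2.resize(w,(400,300)),cv2.resize(bb,(400,300))]))
m=(w[...,2]>170)&(w[...,0]<90)&(w[...,1]<130)
n,l,st,c=cv2.connectedComponentsWithStats(m.astype(np.uint8))
for i in range(1,n):
    if st[i,4]>100: print(st[i],c[i].round(1),atz("wrist",c[i],.112,p).round(4))
E
```

```text
time: 22.2
ee_pos: [0.4042, 0.2349, 0.3105]
eef_rot: [-155.6, 89.8, -163.4]
ft_force: [0.2, -0.3, -0.4]
gripper_width: 0.002
t 22.2 tcp [0.4042 0.2349 0.3105] jaw 82.2 F [ 0.2  -0.35 -0.38] w 0.002 tilt [-1.    -0.001 -0.003]
[  2   0  40  24 114] [21.1 10.1] [ 0.0847 -0.102   0.112 ]
[404   5  52   6 131] [429.5   8. ] [0.2069 0.4404 0.112 ]
[208  23  55  13 136] [233.7  28.3] [0.2161 0.2057 0.112 ]
[211  61  95  17 290] [254.3  68.7] [0.2676 0.2222 0.112 ]
[   0   65  390  103 4532] [157.9 111.2] [0.2948 0.1029 0.112 ]
[127  76  78  22 209] [170.3  85.6] [0.2682 0.1231 0.112 ]
[291  78 130  17 463] [368.9  85.6] [0.3014 0.3482 0.112 ]
[   0  106  443   89 3751] [144.9 149.6] [0.3368 0.0771 0.112 ]
[540 111  20   7 130] [549.5 114.2] [0.3436 0.6312 0.112 ]
[ 14 116  37  16 134] [ 35.3 122.7] [ 0.263  -0.0914  0.112 ]
[130 136 154  27 570] [215. 148.] [0.3502 0.1644 0.112 ]
[303 136 101  14 459] [356.7 143. ] [0.3662 0.3263 0.112 ]
[365 146 107  18 766] [420.4 153.7] [0.3866 0.4054 0.112 ]
[542 153  18  15 218] [551.4 159.4] [0.4108 0.6359 0.112 ]
[   0  159  213   62 4022] [106.1 19
[... 319 characters left out ...]
4092 -0.2121  0.112 ]
[156 231  60  17 616] [190.7 239.3] [0.4571 0.1114 0.112 ]
[   0  237  120   56 3451] [ 70.1 261.5] [ 0.4716 -0.0935  0.112 ]
[390 237  96  20 469] [438.9 246.4] [0.5135 0.432  0.112 ]
[ 119  241  100   47 2091] [168.5 268.3] [0.4944 0.0701 0.112 ]
[507 267  44  22 412] [529.9 278.3] [0.6065 0.6191 0.112 ]
[ 31 269  45  22 149] [ 44.7 280.2] [ 0.5008 -0.1672  0.112 ]
[345 280 104  25 784] [402.8 292.3] [0.5755 0.3803 0.112 ]
[  0 285  40   6 173] [ 17.6 287.2] [ 0.5129 -0.2501  0.112 ]
[ 386  289   83   34 1452] [427.1 304.8] [0.6059 0.4199 0.112 ]
[ 84 354  36   8 179] [101.7 357.6] [ 0.6583 -0.1167  0.112 ]
[112 367  41  18 172] [129.5 373.5] [ 0.6938 -0.073   0.112 ]
```

View pics/fin.png

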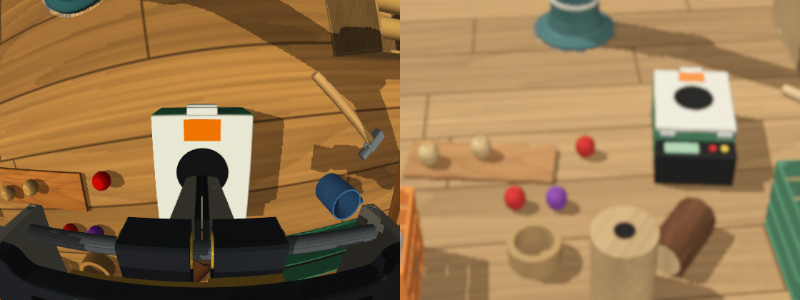

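The lid is flat and shut, with the patch at (282,182) in the wrist view measuring (0.400, 0.236) against (0.402, 0.237) expected at angle 0. The pales and the bystanders in view are unmoved. I'll hand in.

```bash
python3 -c "
from station import bot
print(bot.close_job())"
```

```text
the job is handed in; nothing more can be done
None
```

The blue-banded briquette is in the tester's well and the lid is latched shut; I handed the job in at about 22 s of the 72 s allowed.

- **Briquette:** I gripped it at 8 N and lowered it until the pan pushed back, with a peak of about 5.6 N. I eased up and let go; a picture afterwards showed it upright and centred on the pan.
- **Lid:** I pushed it over from behind and pressed on the orange patch. The catch gave way at about 16.5 N vertical, somewhat above the nominal 12 N (the press was slightly off the patch centre). The last press read about 4.5 N against the hard stop.
- **Last checks:** After I backed off, the lid stayed flat. The patch measured within 2 mm of its fully shut position. The two pale briquettes, the look-alikes and the bystanders in view had not moved, and the robot was touching nothing.
- **Disagreement:** My first estimate of the well's centre from the overhead camera was about 8 mm off. I corrected it from the close wrist view before lowering the briquette.

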